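# Put the beads away and hang up the scoop

## Task

Pick up the scoop by its handle with the two beads in it and tip both beads into the cell of the tray that already holds a bead like them; none may drop into another cell, and keep the fingers off the beads. Then hang the empty scoop by the eye of its handle on the free peg of the tool rack, head down, and let go, leaving everything else on the bench and in the tray where it is.

Things in the scene. Friction and masses are not known exactly. Their poses are not given: they have to be found in the camera images.
- scoop: Aluminium bead scoop with dark wooden handle, 153 mm long, about 90 g. x runs along it from head to eye, z up as it lies; origin under the centre of the head. Head: open tray, x -28 to +28 mm, 46 mm wide, 2 mm walls at the sides (22 mm tall) and the handle end, open at the -x end (mouth). Its floor rises 8 degrees towards the mouth: beads stay in until the mouth is tipped more than 8 degrees down.
- scoop_grip (a point): Best place to grip the scoop's handle, across its y, at (58, 0, 18) mm in the scoop's frame. The handle is a bar 12 mm wide, z 12 to 24 mm, x 28 to 102 mm, with a small foot under it at x 80 mm that reaches down to z 0. The centre of mass is at about x 38 mm when empty, 30 mm with the beads in.
- scoop_eye (a point): Centre of the eye at the end of the scoop's handle, at (112, 0, 18) mm in the scoop's frame: steel wire loop 5 mm thick, clear opening 17 mm in diameter, lying in the scoop's xy plane (the hole's axis is the scoop's z).
- scoop_mouth (a point): Middle of the floor's front edge at the mouth of the scoop, at (-28, 0, 11) mm in the scoop's frame. The head's front goes down to z 0 below it.
- bead_a_center (a point): Centre of a 18 mm steel bead (24 g), starts in the scoop
- bead_b_center (a point): Centre of a second such bead, starts in the scoop
- bead_a: The first bead (origin on its surface, turns as it rolls; use its center)
- bead_b: The second bead (likewise)
- sample_center (a point): Centre of the identical 18 mm bead that already lies in one cell of the tray, which may be any of the six; it is free to roll in its cell
- tray: Plywood tray fixed to the bench, 122 (x) by 180 (y) mm, 28 mm tall, walls, dividers and floor 4 mm thick, origin under its centre. Dividers, as tall as the walls, make 2 by 3 cells, each about 55 x 55 mm, centred at x -29.5 or +29.5, y -58.7, 0 or +58.7 mm. Every cell holds one part of a kind.
- rack: Wooden tool rack, fixed: a level rail 300 mm long (y), 187 to 213 mm above the bench, 18 mm thick, on two posts at y -140 and +140 mm. Front face looks to its -x; origin on the bench below the middle of that face. Three pegs at y -80, 0, +80 mm: two are taken by a flat steel gauge and a pair of snips (fixed, bodies within 20 mm of the rail), one is free.
- peg_free: The free peg of the rack, 6 mm thick, 42 mm long, fixed; origin at its root, in front of the rail and 200 mm above the bench, z along the peg to its tip: out from the rail (rack -x) and up at 45 degrees; y is level along the rail.
- cube_blank: Bystander: 18 mm steel cube, lying in a cell of the tray; origin on its underside
- ring_blank: Bystander: steel finger-ring blank, outer diameter 26 mm, 7 mm tall, lying in a cell of the tray; origin on its underside
- disc_blank: Bystander: steel disc, diameter 28 mm, 5 mm thick, lying in a cell of the tray; origin on its underside
- bar_blank: Bystander: steel bar 38 x 10 x 10 mm, lying in a cell of the tray; origin on its underside
- cone_blank: Bystander: steel cone, base diameter 18 mm, 22 mm tall, lying in a cell of the tray; origin on its underside
- loupe: Bystander: folded black loupe, 36 mm round, 57 mm long, 12 mm tall; loose on the bench
- pliers: Bystander: black-handled pliers, 125 mm long, 13 mm tall, lying flat; loose on the bench
- hammer: Bystander: small hammer lying flat, 220 mm long; loose on the bench
- sample: That sample bead (origin on its surface, turns as it rolls; use its center)
Things that resemble listed ones, but are neither listed nor needed, are in the scene too. Leave any blue or red look-alike of the scoop alone.

How it is judged:
By the outcome, as a careful person would: the job done as asked, in the order asked, and still so for the second after the job is handed in, with the robot touching nothing.
It also fails if it takes over 69 s, if anything falls off the work surface, if the arm or the gripper's body presses on something with over 40 N, if the wrist force passes 120 N, or if a joint passes its speed limit or range.

## Robot

A 6-joint arm with a two-finger parallel gripper is mounted at the origin on the work surface. World frame = base frame: x ahead of the robot, y to its left, z up, the work surface at z = 0. Lengths are in m, angles in rad, forces in N, time in s.
With the tool pointing down it reaches from about 0.4 to 0.825 m from the base axis. Payload 7 kg.
Tool frame: the origin (TCP) lies on the centre line of the jaws, within the pads' length; the fingertips stand 22 mm ahead of it and the grasp point (between the pads) lies 3 mm ahead of it (nose_length is the distance from the TCP to the fingertips, in m); z points along the fingers, y is the line along which they close (so a half turn about z gives the same grasp; the last joint's range is limited). The gripper opens to 88 mm and grips with 3 to 60 N. Pads are 19 mm wide; open, the fingers measure 130 mm over their backs; the gripper's body (78 mm by 193 mm) begins 47 mm behind the grasp point.
Start: joints at [1.636, 0.359, 0.012, 0, -1.224, -0.288], TCP at [0.149, 0.658, 0.249] pointing down, gripper open.
Joint ranges: [-3.07, 3.07], [-1.43, 2.12], [-1.02, 1.25], [-3.03, 1.67], [-3.05, -0], [-3.03, 3.03]. Speed limits (rad/s): [2.39, 2.39, 3.01, 3.14, 3.14, 3.14].

## Interface

Orientations are given as a unit quaternion [x, y, z, w].
In Python, from bench import * gives the robot as it stands. The module is installed in compiled form; this text tells all that it offers.
- The arm moves only by the tool step_arm, never from a script. Its argument "commands" is a list of rows, each a list of 7 numbers: the shift along the world's x, y, z in units of 50 mm (1.0 is 50 mm), then the turn, a rotation vector about the world's x, y, z in units of 8 degrees (1.0 is 8 degrees), then the gripper's target within -1 to 1 (shut at 1, half-way at 0, fully open at -1). A call has 1 to 10 rows; each row is the pose to reach, as a shift and turn from the pose commanded when the call began; what a row does not reach only later rows make up. A row lasts 1/10 s, in which the tool goes at most 50 mm and 8.59 degrees, less where a joint would pass 70% of its speed; a pose out of reach is approached as far as the arm can. A call with a gripper value outside its range is refused whole. The fingers move at their own pace and stop on an object; "squeeze" is the grip in N (left out, the last holds). Time passes only in rows, so rows that repeat a pose let the fingers close. It gives the time, the measured TCP pose, the force, the opening and the grip force at its end, in the units of the state.
- get_state(): the state, without advancing time (a new reading comes with each control period).
- read_camera(name): name is "scene" or "top" or "wrist"; returns a dict with "frame" (384x512x3 uint8, red, green, blue), "range_z" (384x512 float32, m along the optical axis (not along the pixel's ray), 0 where there is no reading), "camera_matrix" (3x3 intrinsics, pixels), "R" (3x3) and "t" (3): a world point X has camera coordinates R X + t; the wrist camera has in their place "T_tool_cam" (4x4, takes a point from camera to tool coordinates, whose origin is the TCP and whose axes are the flange's). Camera axes: x right, y down, z forward; pixel columns grow to the right and rows downward; lengths in m; the calibration is good to about 2 mm. The wrist camera is an equidistant fisheye: a pixel r from the principal point sees the ray r / f radians off the axis. A picture is of the moment at which its call begins: read the wrist's pose just before it.
- finish_job(): hands the job in; it is judged then, once.
The state is a dict: "time": time; "joint_positions": joint angles; "dq": joint speeds; "joint_torque": joint torques, N m; "ee_pos": TCP position; "tcp_rot": TCP orientation; "contact_force": force on the tool from outside, world axes, zero at the start; "moment": the same for the moment, N m; "finger_gap": finger opening in m; "grip_force": force on a finger pad.
Only numpy, scipy, OpenCV 4.12 (cv2) and the standard library are available. Lean on these libraries where they do the work, as an engineer would, in place of code of your own. Each camera call takes 0.05 s, during which the arm holds its last target. There are 200 camera calls.

## Working session

There is one attempt and no reset: what is moved stays moved. The work goes in short steps, Python scripts to look and compute and a tool call to move; the robot and the scene stay as the last step left them, time stands still between calls to the robot, and variables do not carry over. Pictures are saved under pics/ and viewed, at most 10 in all, crops included, and the job is handed in when it is done.

Besides the shell and the picture viewer there is one more tool, called after ">>>" as name([rows], argument=value, ...), one row to a line, values as JSON. step_arm: Moves the arm, as the interface text tells. Its arguments: {"type":"object","properties":{"commands":{"type":"array"},"squeeze":{"type":"number"}},"required":["commands"]}

```bash
mkdir -p pics
cat > h.py <<'E'
from bench import *
import numpy as np, cv2
from scipy.spatial.transform import Rotation as Rn
def grab(n):
    c=read_camera(n); np.savez(f'{n}.npz',**{k:np.asarray(v) for k,v in c.items()}); return c
def save(n,f,crop=None,s=1):
    c=np.load(f'{n}.npz'); im=c['frame'][:,:,::-1]
    if crop: im=im[crop[1]:crop[3],crop[0]:crop[2]]
    cv2.imwrite(f'pics/{f}.png',cv2.resize(im,None,fx=s,fy=s,interpolation=cv2.INTER_CUBIC))
def p3(n,u,v,z=None):
    """world point at a pixel: by range, or by the plane of height z"""
    c=np.load(f'{n}.npz');K=c['camera_matrix'];R=c['R'];t=c['t']
    r=np.linalg.inv(K)@[u,v,1.]
    o=-R.T@t; d=R.T@r
    if z is None:
        k=np.median([x for x in c['range_z'][int(v)-1:int(v)+2,int(u)-1:int(u)+2].ravel() if x>0] or [0])
    else: k=(z-o[2])/d[2]
    return o+k*d
E
python3 - <<'E'
from h import *
print(get_state())
for n in('top','scene'):
    c=grab(n); print(n,c['camera_matrix'],c['R'],c['t']); save(n,n+'0',s=1.5)
E
```

```text
{'time': 0.0, 'joint_positions': array([ 1.63610835e+00,  3.59402632e-01,  1.10580947e-02, -3.61859889e-04,
       -1.22410985e+00, -2.88125662e-01]), 'dq': array([ 2.22600725e-05,  3.80715955e-04, -1.22218714e-03, -1.65648008e-03,
        5.46421184e-04, -4.25178459e-04]), 'joint_torque': array([-9.23497246e-04, -5.82717991e+01,  2.93057799e+01,  6.99729323e+00,
        7.03147991e-03, -1.64432313e-04]), 'ee_pos': array([0.14906069, 0.65786469, 0.24761004]), 'tcp_rot': array([ 9.93793468e-01, -1.11237704e-01, -2.17206382e-05,  8.46026802e-04]), 'contact_force': array([-0.10124868, -0.74444025,  0.6896193 ]), 'moment': array([ 0.00432474, -0.05032538, -0.02456615]), 'grip_force': 0.0, 'finger_gap': 0.08751362455111715}
top [[473.25753804   0.         248.95263654]
 [  0.         473.25753804 192.25293621]
 [  0.           0.           1.        ]] [[-0.08734075 -0.99617694  0.00176262]
 [-0.96881946  0.08453006 -0.23290238]
 [ 0.23186299 -0.02204953 -0.97249852]] [-0.04943482  0.41936665  1.42065256]
scene [[360.18114797   0.         255.07272021]
 [  0.         360.18114797 187.98627923]
 [  0.           0.           1.        ]] [[-0.01214303  0.99991726  0.00424426]
 [ 0.83437137  0.01247168 -0.55106159]
 [-0.55106893 -0.00315026 -0.83445378]] [ 0.08591776 -0.23928804  1.56392926]
```

View pics/top0.png

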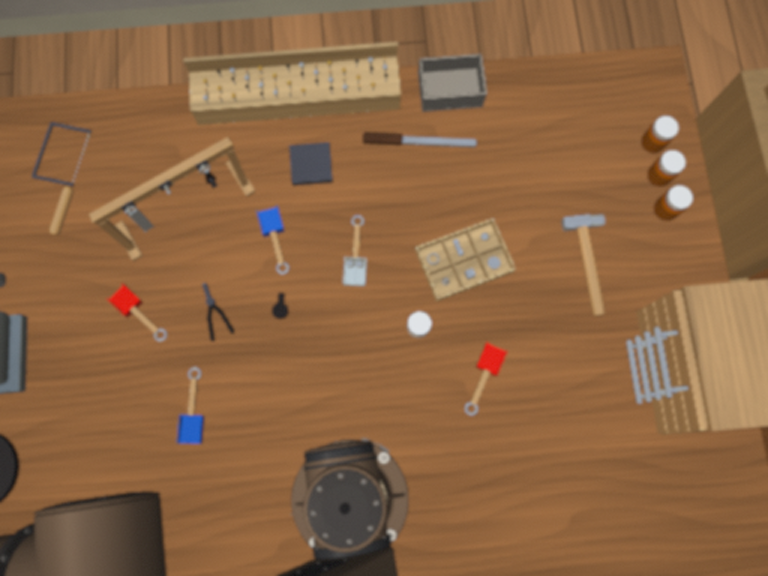

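View pics/scene0.png

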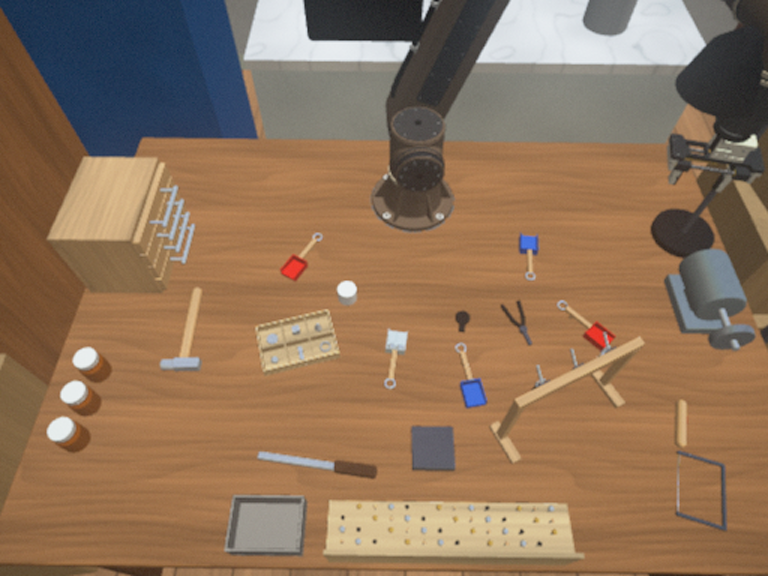

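The silver scoop lies with its head at (355,270) and eye at (357,221) in the top picture. The tray is around (465,258) and the rack runs from (95,215) to (230,145). The blue and red scoops are look-alikes.

Run:
```python
from h import *
c=np.load('top.npz')['frame'][:,:,::-1]; s=np.load('scene.npz')['frame'][:,:,::-1]
r=lambda im,b,w,h:cv2.resize(im[b[1]:b[3],b[0]:b[2]],(w,h),interpolation=cv2.INTER_CUBIC)
a=r(c,(220,135,350,205),800-20,420)
cv2.imwrite('pics/a.png',a)
b=np.vstack([r(c,(55,85,175,175),400,300),r(s,(310,210,440,307),400,300)])
cv2.imwrite('pics/b.png',b)
```

```text
(no output)
```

View pics/a.png

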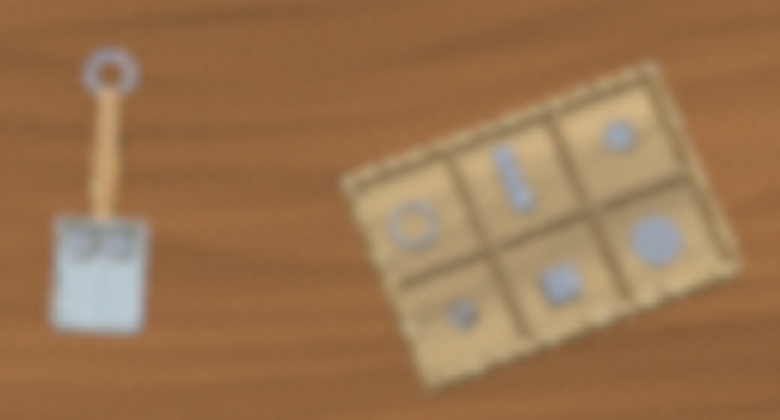

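View pics/b.png

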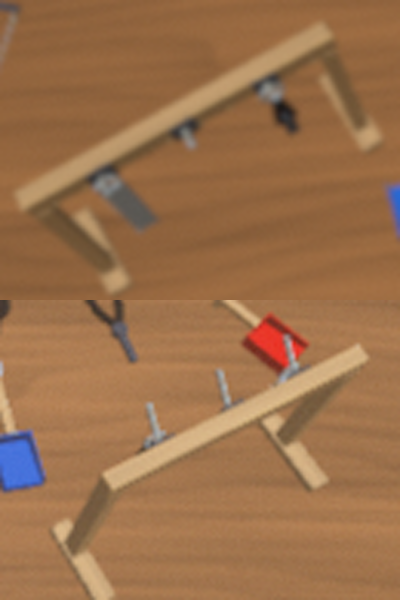

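The scoop's two beads sit near its handle end, and its eye is at (110,72) in the crop. The tray's two round candidates are the upper-right cell (620,135) and the lower-left cell (462,313). One is the bead and the other the cone. On the rack, the middle peg is free.

Run:
```python
from h import *
np.set_printoptions(precision=4,suppress=True)
A=lambda x,y:(220+(x+.5)/6-.5,135+(y+.5)/6-.5)
B=lambda x,y:(55+x*.3,85+y*.3)
print('eye',p3('top',*A(110,72),.018))
for q in [(50,331),(143,334),(57,217),(150,220)]: print('head',p3('top',*A(*q),.022))
cs=np.array([p3('top',*A(*q),.028) for q in [(345,183),(655,65),(742,268),(428,388)]]);print(cs,cs.mean(0))
for q in [(620,135),(462,313)]: print('cand',p3('top',*A(*q),.013),p3('top',*A(*q)))
for q in [(15,195),(20,212),(322,24),(334,43)]: print('rail',p3('top',*B(*q),.213))
print('peg tip',p3('top',*B(192,148),.23),'root',p3('top',*B(182,127),.2))
# all top points with z 0.205-0.22 in rack area
c=np.load('top.npz');z=c['range_z'];v,u=np.mgrid[:384,:512]
X=(np.linalg.inv(c['camera_matrix'])@np.stack([u.ravel(),v.ravel(),np.ones(u.size)])*z.ravel())
W=(c['R'].T@(X-c['t'][:,None])).T
m=(u.ravel()>55)&(u.ravel()<165)&(v.ravel()>85)&(v.ravel()<165)&(z.ravel()>0)&(abs(W[:,2]-.213)<.006)
P=W[m]; mu=P.mean(0); U,S,Vt=np.linalg.svd(P-mu); print(m.sum(),mu,Vt,((P-mu)@Vt.T).min(0),((P-mu)@Vt.T).max(0))
pr=(P-mu)@Vt.T; print('med z',np.median(P[:,2]))
# candidates' height profile
for q in [(620,135),(462,313)]:
    a=A(*q);uu,vv=int(round(a[0])),int(round(a[1]));
    print((W.reshape(384,512,3)[vv-4:vv+5,uu-4:uu+5,2]*1000).round(0))
```

```text
eye [ 0.5762 -0.0641  0.018 ]
head [ 0.434  -0.0207  0.022 ]
head [ 0.4281 -0.0695  0.022 ]
head [ 0.4961 -0.0292  0.022 ]
head [ 0.4901 -0.0785  0.022 ]
[[ 0.4998 -0.1837  0.028 ]
 [ 0.5512 -0.3567  0.028 ]
 [ 0.4349 -0.3883  0.028 ]
 [ 0.3846 -0.2157  0.028 ]] [ 0.4676 -0.2861  0.028 ]
cand [ 0.5182 -0.3359  0.013 ] [ 0.5155 -0.3342  0.0219]
cand [ 0.427  -0.2398  0.013 ] [ 0.4247 -0.2387  0.0222]
rail [0.5617 0.4376 0.213 ]
rail [0.5461 0.4333 0.213 ]
rail [0.6959 0.1729 0.213 ]
rail [0.6772 0.1632 0.213 ]
peg tip [0.5841 0.2831 0.23  ] root [0.6164 0.2994 0.2   ]
726 [0.622  0.3048 0.2126] [[-0.4489  0.8936 -0.0013]
 [ 0.8928  0.4486  0.0409]
 [-0.0372 -0.0173  0.9992]] [-0.1515 -0.0237 -0.0056] [0.1481 0.0119 0.0071]
med z 0.21245622195534958
[[ 3.  6.  2.  4.  4.  3.  1.  9.  6.]
 [ 3.  5.  3.  4.  6.  4.  9.  4.  4.]
 [ 5.  6.  3. 18. 19.  1.  2.  6.  4.]
 [ 1. 14. 20. 19. 22. 20.  5. -1.  4.]
 [ 8. 14. 23. 22. 22. 21. 18.  4.  9.]
 [-0. 18. 21. 23. 21. 18. 17. 10.  4.]
 [-1. 14. 12. 18. 18. 19.  5.  6.  6.]
 [ 5. -2.  4. 13. 14.  5.  5. -0.  8.]
 [ 1. 10.  5.  8.  2.  6.  1. 10.  5.]]
[[ 6.  4.  9.  5. 12.  4.  7.  6.  6.]
 [10.  6.  3. 10.  2. -4.  2. 13.  4.]
 [ 6.  3.  3. 21. 30.  6.  2.  5. 10.]
 [ 1.  7. 17. 30. 23. 13.  5.  2.  1.]
 [ 8.  6. 20. 26. 27. 22.  0.  0. 10.]
 [ 4.  9. 12. 15. 21. 16.  5. -2. -4.]
 [ 2. -1. 12. 16. 11. 11.  7.  3.  3.]
 [ 2.  5.  5. 10.  3.  5.  4.  4. -4.]
 [ 1.  8.  4.  3.  7.  5.  9.  3.  5.]]
```

The upper-right cell's profile (top 22 mm, broad) suggests the bead, and the lower-left one looks like the cone. I'll move over the scoop and check from close by.

>>> step_arm([
  [7.44,-14.3,-0.6,0,0,0.69,-1],
  [7.44,-14.3,-0.6,0,0,0.69,-1],
  [7.44,-14.3,-0.6,0,0,0.69,-1],
  [7.44,-14.3,-0.6,0,0,0.69,-1],
  [7.44,-14.3,-0.6,0,0,0.69,-1],
  [7.44,-14.3,-0.6,0,0,0.69,-1],
  [7.44,-14.3,-0.6,0,0,0.69,-1],
  [7.44,-14.3,-0.6,0,0,0.69,-1],
  [7.44,-14.3,-0.6,0,0,0.69,-1],
  [7.44,-14.3,-0.6,0,0,0.69,-1],
])

```text
time: 1.1
ee_pos: [0.38, 0.2131, 0.23]
tcp_rot: [0.998, -0.063, 0.0, -0.0]
contact_force: [0.8, 0.6, 0.2]
finger_gap: 0.0876
grip_force: 0.0
```

>>> step_arm([
  [2.8,-5.4,-0.6,0,0,0,-1],
  [2.8,-5.4,-0.6,0,0,0,-1],
  [2.8,-5.4,-0.6,0,0,0,-1],
  [2.8,-5.4,-0.6,0,0,0,-1],
  [2.8,-5.4,-0.6,0,0,0,-1],
  [2.8,-5.4,-0.6,0,0,0,-1],
  [2.8,-5.4,-0.6,0,0,0,-1],
  [2.8,-5.4,-0.6,0,0,0,-1],
  [2.8,-5.4,-0.6,0,0,0,-1],
])

```text
time: 2.0
ee_pos: [0.5193, -0.0547, 0.1997]
tcp_rot: [0.998, -0.063, -0.0, 0.0]
contact_force: [-0.4, 0.9, -0.4]
finger_gap: 0.0872
grip_force: 0.0
```

```bash
cat >> h.py <<'E'
def wgrab(tag):
    s=get_state(); c=grab('wrist'); T=np.eye(4);T[:3,:3]=Rn.from_quat(s['tcp_rot']).as_matrix();T[:3,3]=s['ee_pos']
    np.save('Tw.npy',T@c['T_tool_cam']); return s,c
def ray(u,v):
    K=np.load('wrist.npz')['camera_matrix'];T=np.load('Tw.npy')
    a=np.array([u-K[0,2],v-K[1,2]])/K[0,0];th=np.hypot(*a);d=np.r_[a/max(th,1e-9)*np.sin(th),np.cos(th)]
    return T[:3,3],T[:3,:3]@d
def w3(u,v,z=None):
    o,d=ray(u,v)
    if z is None:
        r=np.load('wrist.npz')['range_z'][int(v)-1:int(v)+2,int(u)-1:int(u)+2];k=np.median(r[r>0])/(np.load('Tw.npy')[:3,2]@d)
    else: k=(z-o[2])/d[2]
    return o+k*d
E
python3 - <<'E'
from h import *
s,c=wgrab('w'); print(s['ee_pos'],s['tcp_rot'],c['camera_matrix'],c['T_tool_cam']); save('wrist','w1',s=1.5)
E
```

```text
[ 0.51932875 -0.05468611  0.19973848] [ 9.97990298e-01 -6.33661410e-02 -3.10897643e-04  1.39413811e-05] [[297.31863964   0.         256.78074614]
 [  0.         297.31863964 188.6275724 ]
 [  0.           0.           1.        ]] [[ 1.15301176e-03 -9.60530504e-01 -2.78172288e-01  7.35122718e-02]
 [ 9.99999317e-01  1.05462656e-03  5.03321151e-04 -4.14659026e-04]
 [-1.90087436e-04 -2.78172679e-01  9.60531064e-01 -1.36930188e-01]
 [ 0.00000000e+00  0.00000000e+00  0.00000000e+00  1.00000000e+00]]
```

View pics/w1.png

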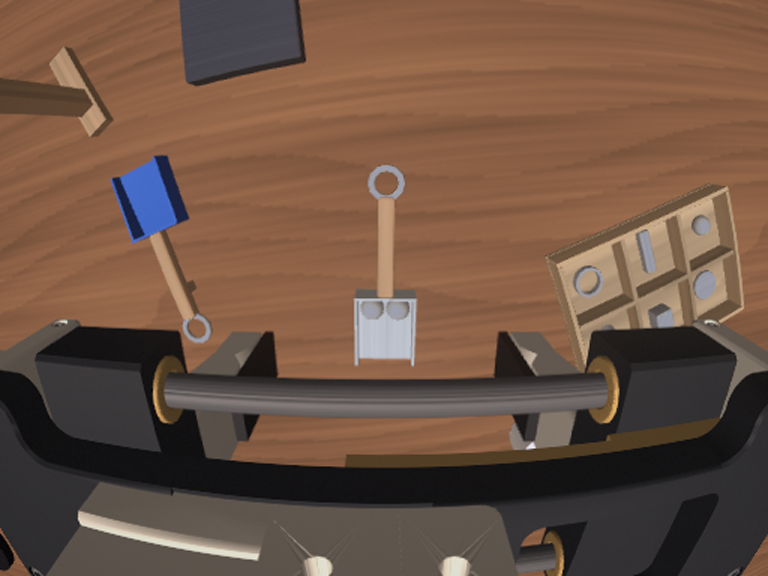

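The wrist view shows the eye at (386,182), the handle root at (386,296), and both beads in the scoop at (372,308) and (398,308). A sphere at (703,225) confirms the tray's far-right cell.

Run:
```python
from h import *
np.set_printoptions(precision=4,suppress=True)
f=1/1.5
e=w3(386*f,182.5*f,.018); hl=w3(379*f,296*f,.024);hr=w3(393*f,296*f,.024); h=(hl+hr)/2
print('eye',e,'hroot',h); d=(e-h)[:2]; print(np.hypot(*d),np.degrees(np.arctan2(d[1],d[0])), 'grip from eye',e[:2]-.054*d/np.hypot(*d),'from root',h[:2]+.030*d/np.hypot(*d))
for n,q,z in[('TR',(726,186),.028),('TL',(547,258),.028),('BR',(745,306),.028),('bead',(702,225),.013),('TR0',(731,190),.028)]: print(n,w3(q[0]*f,q[1]*f,z))
```

```text
eye [ 0.5742 -0.0619  0.018 ] hroot [ 0.4923 -0.0516  0.024 ]
0.08248523913150675 -7.185535092193242 grip from eye [ 0.5206 -0.0552] from root [ 0.5221 -0.0554]
TR [ 0.5526 -0.3523  0.028 ]
TL [ 0.5076 -0.174   0.028 ]
BR [ 0.4379 -0.3895  0.028 ]
bead [ 0.5169 -0.3356  0.013 ]
TR0 [ 0.5489 -0.3588  0.028 ]
```

>>> step_arm([
  [0.04,-0.01,-1,0,0,0,-0.2],
  [0.04,-0.01,-2,0,0,0,-0.2],
  [0.04,-0.01,-2.7,0,0,0,-0.2],
  [0.04,-0.01,-3.1,0,0,0,-0.2],
  [0.04,-0.01,-3.3,0,0,0,-0.2],
  [0.04,-0.01,-3.45,0,0,0,-0.2],
  [0.04,-0.01,-3.48,0,0,0,-0.2],
  [0.04,-0.01,-3.48,0,0,0,-0.2],
])

```text
time: 2.85
ee_pos: [0.5224, -0.055, 0.0268]
tcp_rot: [0.998, -0.063, 0.001, -0.0]
contact_force: [-0.3, 0.3, 0.0]
finger_gap: 0.0529
grip_force: 0.0
```

>>> step_arm([
  [0,0,0,0,0,0,0.2],
  [0,0,0,0,0,0,0.4],
  [0,0,0,0,0,0,0.55],
  [0,0,0,0,0,0,0.7],
  [0,0,0,0,0,0,0.8],
  [0,0,0,0,0,0,0.9],
  [0,0,0,0,0,0,1],
  [0,0,0,0,0,0,1],
  [0,0,0,0,0,0,1],
], squeeze=40)

```text
time: 3.75
ee_pos: [0.5218, -0.0555, 0.026]
tcp_rot: [0.998, -0.063, 0.0, 0.0]
contact_force: [-0.2, 0.2, 1.8]
finger_gap: 0.0117
grip_force: 40.0
```

>>> step_arm([
  [0,0,0.1,0,0,0,1],
  [0,0,0.25,0.02,0.15,0,1],
  [0,0,0.45,0.04,0.3,0,1],
  [0,0,0.7,0.06,0.5,0,1],
  [0,0,1.0,0.06,0.5,0,1],
  [0,0,1.3,0.06,0.5,0,1],
  [0,0,1.5,0.06,0.5,0,1],
  [0,0,1.6,0.06,0.5,0,1],
  [0,0,1.6,0.06,0.5,0,1],
])

```text
time: 4.65
ee_pos: [0.522, -0.0554, 0.1065]
tcp_rot: [0.997, -0.063, -0.035, -0.002]
contact_force: [0.2, -0.2, -1.4]
finger_gap: 0.0115
grip_force: 40.0
```

Run:
```python
from h import *
s,c=wgrab('w'); print(s['ee_pos'],s['tcp_rot'],s['contact_force'],s['moment'],s['grip_force']); save('wrist','w2',(150,80,370,245),3)
```

```text
[ 0.52195556 -0.05538897  0.10647599] [ 0.99740297 -0.06313168 -0.03459915 -0.00214828] [ 0.22100088 -0.15400187 -1.3651978 ] [-0.09891173 -0.33021883 -0.03038837] 39.9635249376297
```

View pics/w2.png

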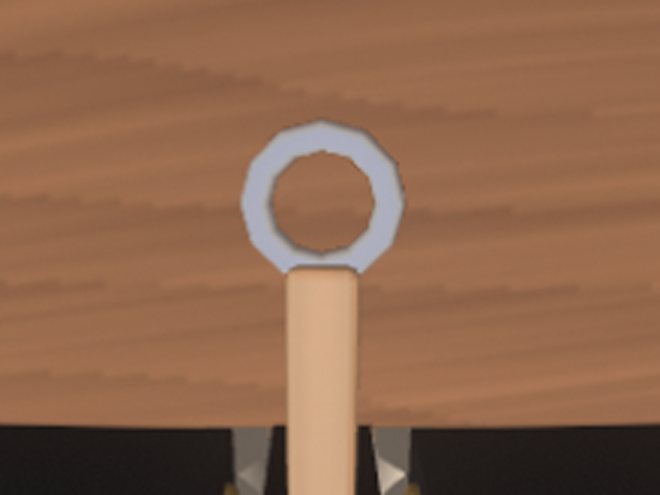

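The scoop is held square in the jaws, with its eye at (322,203) in the crop. Next I'll work out the pour poses.

```bash
cat >> h.py <<'E'
def tcp_for(Rt,ptool,target): return np.asarray(target)-Rt@np.asarray(ptool)
def scoopR(yaw,nosedown):
    "tool rotation with scoop x at yaw (deg), nose-down pitch (deg)"
    return (Rn.from_euler('z',yaw,degrees=True)*Rn.from_euler('y',-nosedown,degrees=True)*Rn.from_euler('x',180,degrees=True))
def delta(Rt,p):
    s=get_state();r=(Rt*Rn.from_quat(s['tcp_rot']).inv()).as_rotvec(degrees=True)/8
    return np.r_[(p-s['ee_pos'])/.05,r].round(2)
E
python3 - <<'E'
from h import *
np.set_printoptions(precision=3,suppress=True)
c=np.load('wrist.npz');K=c['camera_matrix'];T=c['T_tool_cam']
a=(np.array([257.3,147.7])-K[:2,2])/K[0,0];th=np.hypot(*a);d=T[:3,:3]@np.r_[a/th*np.sin(th),np.cos(th)]
eye=T[:3,3]+d*(.008-T[2,3])/d[2];print('eye tool',eye)
s=get_state();R=Rn.from_quat(s['tcp_rot']);print(R.as_matrix(),(R.inv()*scoopR(-7.2,-4)).magnitude()*57)
eye=[.053,0,.008];m=[eye[0]-.140,0,.015]
for nd,z in((-4,.08),(-4,.05),(5,.046),(12,.046),(20,.046),(30,.046),(40,.046)):
    Rt=scoopR(16.5,nd);p=tcp_for(Rt.as_matrix(),m,[.522,-.331,z]);print(nd,p,delta(Rt,p))
E
```

```text
eye tool [ 0.052 -0.     0.008]
[[ 0.99  -0.126 -0.07 ]
 [-0.126 -0.992  0.009]
 [-0.07   0.    -0.998]] 0.059106487658924664
-4 [ 0.606 -0.306  0.089] [ 1.69 -5.01 -0.34  0.   -0.    2.97]
-4 [ 0.606 -0.306  0.059] [ 1.69 -5.01 -0.94  0.   -0.    2.97]
5 [ 0.604 -0.307  0.069] [ 1.64 -5.03 -0.75  0.09 -1.13  2.96]
12 [ 0.601 -0.308  0.079] [ 1.58 -5.05 -0.54  0.16 -2.01  2.95]
20 [ 0.595 -0.309  0.09 ] [ 1.48 -5.08 -0.32  0.25 -3.01  2.93]
30 [ 0.587 -0.312  0.102] [ 1.31 -5.13 -0.07  0.35 -4.27  2.88]
40 [ 0.577 -0.315  0.113] [ 1.1  -5.19  0.15  0.45 -5.52  2.82]
```

>>> step_arm([
  [0.07,-0.2,0,0,0,0.12,1],
  [0.2,-0.6,0,0,0,0.36,1],
  [0.4,-1.2,0,0,0,0.7,1],
  [0.6,-1.8,0,0,0,1.1,1],
  [0.8,-2.4,0,0,0,1.4,1],
  [1.0,-3.0,0,0,0,1.8,1],
  [1.2,-3.6,0,0,0,2.1,1],
  [1.4,-4.2,0,0,0,2.5,1],
  [1.55,-4.6,0,0,0,2.7,1],
  [1.65,-4.85,0,0,0,2.87,1],
])

```text
time: 5.7
ee_pos: [0.6039, -0.2995, 0.1043]
tcp_rot: [0.99, 0.137, -0.036, 0.005]
contact_force: [-0.1, 1.4, -1.5]
finger_gap: 0.0117
grip_force: 40.0
```

>>> step_arm([
  [0.04,-0.12,-0.1,0,0,0.07,1],
  [0.04,-0.16,-0.3,0,0,0.1,1],
  [0.04,-0.16,-0.6,0,0,0.1,1],
  [0.04,-0.16,-0.8,0,0,0.1,1],
  [0.04,-0.16,-0.9,0,0,0.1,1],
  [0.04,-0.16,-0.9,0,0,0.1,1],
])

```text
time: 6.3
ee_pos: [0.6056, -0.3053, 0.0597]
tcp_rot: [0.989, 0.144, -0.036, 0.005]
contact_force: [-0.9, -0.3, -1.6]
finger_gap: 0.0118
grip_force: 40.0
```

Run:
```python
from h import *
np.set_printoptions(precision=3,suppress=True)
m=[-.0875,0,.015]
s,c=wgrab('w');print(s['ee_pos'],s['contact_force'])
for n in (1,):
    save('wrist','w3',s=1.5)
print('mouth now',s['ee_pos']+Rn.from_quat(s['tcp_rot']).as_matrix()@m)
for nd,z in((2,.047),(6,.046),(10,.046),(13,.046),(16,.046),(20,.046),(25,.046),(30,.046)):
    Rt=scoopR(16.5,nd);p=tcp_for(Rt.as_matrix(),m,[.522,-.331,z]);print(nd,p,delta(Rt,p))
```

```text
[ 0.606 -0.305  0.06 ] [-0.873 -0.252 -1.579]
mouth now [ 0.521 -0.33   0.051]
2 [ 0.605 -0.306  0.065] [-0.02 -0.02  0.09  0.22 -0.73 -0.01]
6 [ 0.604 -0.307  0.07 ] [-0.04 -0.02  0.19  0.36 -1.21 -0.01]
10 [ 0.602 -0.307  0.076] [-0.08 -0.03  0.31  0.5  -1.69 -0.01]
13 [ 0.601 -0.308  0.08 ] [-0.11 -0.04  0.39  0.61 -2.04 -0.01]
16 [ 0.599 -0.308  0.085] [-0.15 -0.05  0.48  0.72 -2.4  -0.01]
20 [ 0.596 -0.309  0.09 ] [-0.21 -0.07  0.59  0.86 -2.88 -0.01]
25 [ 0.592 -0.31   0.097] [-0.28 -0.09  0.72  1.04 -3.48 -0.01]
30 [ 0.587 -0.312  0.103] [-0.37 -0.12  0.84  1.21 -4.08 -0.01]
```

View pics/w3.png

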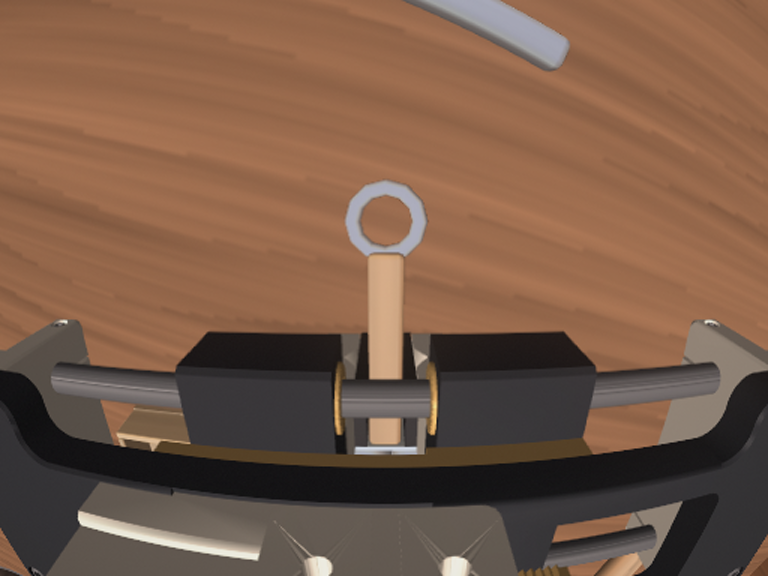

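The wrist camera cannot see the tray from here. The two tray measurements agree to about 3 mm, so I'll pour slowly about the mouth.

>>> step_arm([
  [-0.01,-0.01,0.05,0.12,-0.4,0,1],
  [-0.02,-0.02,0.09,0.22,-0.73,-0.01,1],
  [-0.03,-0.02,0.14,0.29,-0.97,-0.01,1],
  [-0.04,-0.02,0.19,0.36,-1.21,-0.01,1],
  [-0.06,-0.02,0.25,0.43,-1.45,-0.01,1],
  [-0.08,-0.03,0.31,0.5,-1.69,-0.01,1],
  [-0.09,-0.03,0.34,0.54,-1.81,-0.01,1],
  [-0.1,-0.03,0.37,0.58,-1.93,-0.01,1],
  [-0.11,-0.04,0.39,0.61,-2.04,-0.01,1],
  [-0.11,-0.04,0.39,0.61,-2.04,-0.01,1],
])

```text
time: 7.35
ee_pos: [0.6006, -0.3081, 0.0806]
tcp_rot: [0.983, 0.142, 0.112, -0.016]
contact_force: [0.8, 0.1, -0.8]
finger_gap: 0.0115
grip_force: 40.0
```

>>> step_arm([
  [0,0,0,0,0,0,1],
  [0,0,0,0,0,0,1],
  [0,0,0,0,0,0,1],
  [0,0,0,0,0,0,1],
  [-0.02,0,0.04,0.05,-0.18,0,1],
  [-0.04,-0.01,0.09,0.11,-0.36,0,1],
  [-0.06,-0.02,0.13,0.16,-0.54,0,1],
  [-0.08,-0.02,0.17,0.21,-0.7,0,1],
  [-0.1,-0.03,0.2,0.25,-0.84,0,1],
  [-0.1,-0.03,0.2,0.25,-0.84,0,1],
])

```text
time: 8.35
ee_pos: [0.5953, -0.3099, 0.091]
tcp_rot: [0.975, 0.14, 0.173, -0.025]
contact_force: [-0.6, 0.5, -0.7]
finger_gap: 0.0116
grip_force: 40.0
```

Run:
```python
from h import *
np.set_printoptions(precision=3,suppress=True)
s=get_state();print(s['time'],s['contact_force'],s['ee_pos'],s['ee_pos']+Rn.from_quat(s['tcp_rot']).as_matrix()@[-.0875,0,.015])
grab('scene');grab('top')
c=np.load('top.npz')['frame'][:,:,::-1]; q=np.load('scene.npz')['frame'][:,:,::-1]
r=lambda im,b,w,h:cv2.resize(im[b[1]:b[3],b[0]:b[2]],(w,h),interpolation=cv2.INTER_CUBIC)
cv2.imwrite('pics/p.png',np.hstack([r(c,(270,140,350,205),395,321),r(q,(165,200,245,265),395,321)]))
```

```text
8.35 [-0.601  0.454 -0.707] [ 0.595 -0.31   0.091] [ 0.521 -0.332  0.047]
```

View pics/p.png

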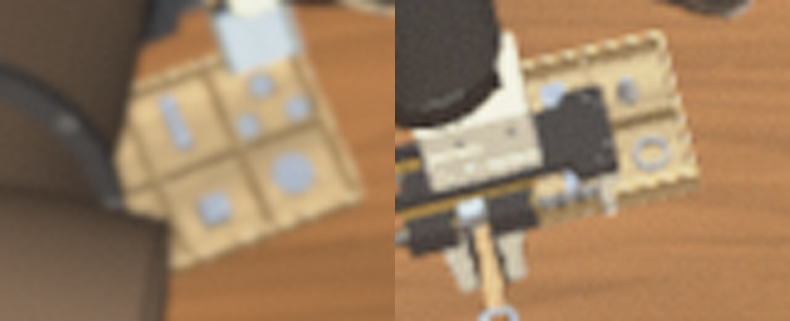

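The tray now shows three beads in the target cell, at (262,85), (298,107) and (248,127) in the picture, and the scoop is empty. I'll lift it and go to the rack.

Run:
```python
from h import *
np.set_printoptions(precision=3,suppress=True)
eye=[.0525,0,.008]
out=-np.array([np.cos(np.radians(26.6)),np.sin(np.radians(26.6)),0])
Rt=scoopR(26.6,60);p=tcp_for(Rt.as_matrix(),eye,np.array([.612,.2977,.2])+.09*out+[0,0,.06]);print(p,delta(Rt,p))
```

```text
[0.502 0.243 0.219] [-1.88 11.05  2.55  1.83 -4.65  1.22]
```

>>> step_arm([
  [0,0,0.5,0,0,0,1],
  [0,0,1.3,0,0,0,1],
  [0,0,2.2,0,0,0,1],
  [0,0,3.0,0,0,0,1],
  [0,0,3.3,0,0,0,1],
  [-0.3,0.6,3.3,0,0,0,1],
  [-0.6,1.4,3.3,0,0,0,1],
  [-0.9,2.3,3.3,0,0,0,1],
  [-1.2,3.2,3.3,0,0,0,1],
  [-1.5,4.0,3.3,0,0,0,1],
])

```text
time: 9.45
ee_pos: [0.5198, -0.1078, 0.255]
tcp_rot: [0.975, 0.141, 0.172, -0.025]
contact_force: [0.7, 0.8, -0.4]
finger_gap: 0.0116
grip_force: 40.0
```

>>> step_arm([
  [-0.05,0.8,0,0.18,-0.46,0.12,1],
  [-0.1,1.6,0,0.37,-0.93,0.24,1],
  [-0.15,2.4,0,0.55,-1.4,0.37,1],
  [-0.2,3.2,0,0.73,-1.86,0.49,1],
  [-0.25,4.0,0,0.92,-2.3,0.61,1],
  [-0.3,4.8,0,1.1,-2.8,0.73,1],
  [-0.35,5.5,0,1.28,-3.3,0.85,1],
  [-0.37,6.2,0,1.46,-3.7,0.98,1],
  [-0.37,6.7,0,1.65,-4.2,1.1,1],
  [-0.37,7.0,0,1.83,-4.65,1.22,1],
])

```text
time: 10.45
ee_pos: [0.5022, 0.1195, 0.3571]
tcp_rot: [0.859, 0.224, 0.438, -0.139]
contact_force: [-0.3, 0.3, -1.1]
finger_gap: 0.0113
grip_force: 40.0
```

>>> step_arm([
  [0,0,0,0,0,0,1],
  [0,0,0,0,0,0,1],
  [0,0,0,0,0,0,1],
])

```text
time: 10.75
ee_pos: [0.5025, 0.119, 0.3558]
tcp_rot: [0.86, 0.223, 0.437, -0.139]
contact_force: [0.0, -0.0, -1.0]
finger_gap: 0.0114
grip_force: 40.0
```

Run:
```python
from h import *
np.set_printoptions(precision=3,suppress=True)
s,c=wgrab('w');print(s['time'],s['ee_pos'],s['joint_positions'],s['contact_force']);save('wrist','w4',s=1.5)
grab('top')
Rt=scoopR(26.6,60);print(delta(Rt,np.array([.502,.243,.219])))
```

```text
10.75 [0.503 0.119 0.356] [ 0.563 -0.401 -1.016  0.516 -0.003  1.001] [ 0.014 -0.01  -1.029]
[-0.01  2.48 -2.73  0.05 -0.75 -0.48]
```

View pics/w4.png

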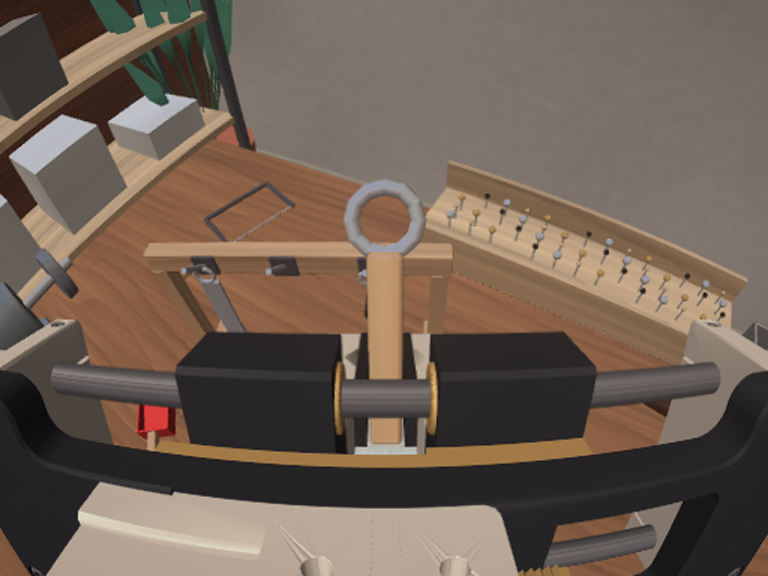

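The arm has stopped short at its joint limits: q3 is -1.016 and q5 is about 0, so the wrist cannot pitch up further. The picture shows the rail at rows 245-270, with the free middle peg at (283,268). I'll gather a few joint and pose samples to fit the kinematics and plan a way in.

```bash
cat > log.py <<'E'
from h import *
import json,sys
s=get_state();json.dump({k:np.asarray(s[k]).tolist() for k in('joint_positions','ee_pos','tcp_rot')},open('log.jsonl','a'));open('log.jsonl','a').write('\n')
print(s['time'],s['joint_positions'].round(3),s['ee_pos'].round(4))
E
echo '{"joint_positions":[1.63610835,0.359402632,0.0110580947,-0.000361859889,-1.22410985,-0.288125662],"ee_pos":[0.14906069,0.65786469,0.24761004],"tcp_rot":[0.993793468,-0.111237704,-2.17206382e-05,0.000846026802]}' > log.jsonl; python3 log.py
```

```text
10.85 [ 0.562 -0.4   -1.016  0.515 -0.003  1.001] [0.5027 0.119  0.3554]
```

>>> step_arm([
  [-0.5,0,-0.2,0,0.4,0,1],
  [-0.5,0.2,-0.4,0,1,0,1],
  [-0.5,0.4,-0.6,0,2,0,1],
  [-0.5,0.6,-0.8,0,3,0,1],
  [-0.5,0.8,-1,0,3.5,0,1],
  [-0.5,0.8,-1,0,3.5,0,1],
  [-0.5,0.8,-1,0,3.5,0,1],
])

```text
time: 11.55
ee_pos: [0.4783, 0.1585, 0.3048]
tcp_rot: [0.941, 0.182, 0.215, -0.188]
contact_force: [-1.5, 0.2, -0.9]
finger_gap: 0.0114
grip_force: 40.0
```

```bash
python3 log.py
```

```text
11.55 [ 0.553 -0.202 -0.496 -0.283 -0.747  1.556] [0.4783 0.1585 0.3048]
```

>>> step_arm([
  [0,-0.4,0.2,0.8,0,0,1],
  [0,-0.8,0.4,1.6,0,0,1],
  [0,-1.2,0.6,2.4,0,0.5,1],
  [0,-1.6,0.6,3.2,0,0.9,1],
  [0,-2.0,0.6,3.9,0,1,1],
  [0,-2.0,0.6,3.9,0,1,1],
  [0,-2.0,0.6,3.9,0,1,1],
])

```text
time: 12.25
ee_pos: [0.4772, 0.0559, 0.3329]
tcp_rot: [0.841, 0.178, 0.243, -0.45]
contact_force: [-1.1, -1.0, -0.5]
finger_gap: 0.0111
grip_force: 40.0
```

```bash
python3 log.py; cat log.jsonl
```

```text
12.25 [-0.36   0.091 -0.202 -1.073 -1.495  2.566] [0.4772 0.0559 0.3329]
{"joint_positions":[1.63610835,0.359402632,0.0110580947,-0.000361859889,-1.22410985,-0.288125662],"ee_pos":[0.14906069,0.65786469,0.24761004],"tcp_rot":[0.993793468,-0.111237704,-2.17206382e-05,0.000846026802]}
{"joint_positions": [0.562392429956017, -0.39983142751371553, -1.0163272523907148, 0.5154236241326021, -0.002929974736592574, 1.0007908638822747], "ee_pos": [0.5026946142795011, 0.11896984975387345, 0.35544554129519706], "tcp_rot": [0.8604761172421715, 0.22295611984827896, 0.43668569527399936, -0.1384811316429084]}
{"joint_positions": [0.5532394478079525, -0.20234634953152275, -0.4957832461145593, -0.28338139099215115, -0.7471006225390497, 1.5560801875750065], "ee_pos": [0.478318060224719, 0.1584649040652688, 0.3047857212851954], "tcp_rot": [0.9408716601919684, 0.18200769685956286, 0.21546622157630016, -0.18763801504790917]}
{"joint_positions": [-0.36004122842944775, 0.09079624504353967, -0.20155370401999492, -1.0731213609078931, -1.4949022285125115, 2.5655049795515286], "ee_pos": [0.47718400161461577, 0.05585165329177967, 0.3328602046290866], "tcp_rot": [0.8409845316969158, 0.17769943246872358, 0.24262767208651226, -0.44977743594437086]}
```

```bash
cat > kin.py <<'E'
from h import *
import json
from scipy.optimize import least_squares
LO=np.array([-3.07,-1.43,-1.02,-3.03,-3.05,-3.03]);HI=np.array([3.07,2.12,1.25,1.67,0,3.03])
rx=lambda a:Rn.from_euler('x',a);ry=lambda a:Rn.from_euler('y',a);rz=lambda a:Rn.from_euler('z',a)
def fk(q,P,s4,s6):
    r0,z0,L1,L2,eo,b,Lt=P[:7]
    A=rz(q[0]);F=A*ry(q[1]-q[2]);G=F*rx(s4*q[3]);H=G*ry(-q[4]);
    p=A.apply([r0,0,z0])+(A*ry(q[1])).apply([0,0,L1])+F.apply([L2,0,eo])+G.apply([0,b,0])+H.apply([Lt,0,0])
    return p,H*rx(s6*q[5])
D=[json.loads(l) for l in open('log.jsonl')]
def fit():
    best=None
    for s4 in(1,-1):
        for s6 in(1,-1):
            Rc=[(fk(d['joint_positions'],np.zeros(7),s4,s6)[1].inv()*Rn.from_quat(d['tcp_rot'])) for d in D]
            C=Rn.concatenate(Rc).mean();err=max((C.inv()*r).magnitude() for r in Rc)
            f=lambda P:np.r_[np.concatenate([fk(d['joint_positions'],P,s4,s6)[0]-d['ee_pos'] for d in D]),1e-3*(P-x0)]
            x0=np.array([.04,.33,.445,.44,.04,-.19,.3]);r=least_squares(f,x0)
            k=err
            if best is None or k<best[0]: best=(k,s4,s6,r.x,C,np.abs(r.fun[:-7]).max())
    return best
BF=fit()
def FK(q): p,R=fk(q,BF[3],BF[1],BF[2]);return p,R*BF[4]
def IK(Rt,p,n=60,seed=0,lo=LO+.02,hi=HI-.02):
    rng=np.random.default_rng(seed);out=[]
    for _ in range(n):
        q0=rng.uniform(lo,hi)
        def f(q):
            a,R=FK(q);return np.r_[(a-p)*5,(R.inv()*Rt).as_rotvec()]
        r=least_squares(f,q0,bounds=(lo,hi),max_nfev=150)
        if np.abs(r.fun).max()<2e-3 and not any(np.abs(r.x-o).max()<.05 for o in out): out.append(r.x)
    return out
E
python3 - <<'E'
from kin import *
np.set_printoptions(precision=3,suppress=True)
print(BF[:4],BF[5])
eye=[.0525,0,.008];out=-np.array([np.cos(np.radians(26.6)),np.sin(np.radians(26.6)),0])
for nd in(40,50,60,75):
  for s in(.055,.018):
    Rt=scoopR(26.6,nd);p=tcp_for(Rt.as_matrix(),eye,np.array([.612,.2977,.2])+s*.7071*(out+[0,0,1]))
    print(nd,s,p,*IK(Rt,p,25),sep='\n  ')
E
```

```text
(3.063235437659895e-09, -1, -1, array([ 0.   ,  0.199,  0.602,  0.464, -0.   , -0.192,  0.356])) 6.055450972874965e-07
40
  0.055
  [0.537 0.26  0.211]
40
  0.018
  [0.56  0.272 0.185]
50
  0.055
  [0.542 0.262 0.204]
50
  0.018
  [0.565 0.274 0.178]
60
  0.055
  [0.548 0.265 0.197]
  [ 0.161  0.056 -0.615 -2.013 -0.29  -2.528]
60
  0.018
  [0.571 0.277 0.171]
  [ 0.081  0.166 -0.649 -2.212 -0.416 -2.258]
75
  0.055
  [0.558 0.271 0.19 ]
  [-0.138  0.365 -0.918 -2.47  -1.077 -1.755]
75
  0.018
  [0.582 0.282 0.164]
  [-0.108  0.48  -0.898 -2.531 -1.149 -1.684]
```

The kinematic fit is exact, and a flipped-wrist solution exists for hanging at 60-75° nose-down. I'll get the rack and peg from the saved wrist depth and plan a joint path.

```bash
cat >> h.py <<'E'
def wcloud():
    c=np.load('wrist.npz');K=c['camera_matrix'];T=np.load('Tw.npy');z=c['range_z'];v,u=np.mgrid[:384,:512]
    a=np.stack([u-K[0,2],v-K[1,2]],-1)/K[0,0];th=np.linalg.norm(a,axis=-1)
    d=np.concatenate([a/np.maximum(th,1e-9)[...,None]*np.sin(th)[...,None],np.cos(th)[...,None]],-1)
    return (d/d[...,2:]*z[...,None])@T[:3,:3].T+T[:3,3]
E
python3 - <<'E'
from kin import *
np.set_printoptions(precision=4,suppress=True,linewidth=150)
W=wcloud();o=np.array([.612,.2977,0]);a=np.radians(26.6)
X=np.array([np.cos(a),np.sin(a),0]);Y=np.array([-X[1],X[0],0])
v,u=np.mgrid[:384,:512]
rx_=(W-o)@X;ry_=(W-o)@Y;z=W[...,2]
ok=(np.load('wrist.npz')['range_z']>0)&(abs(ry_)<.17)&(v<222)&((u<225)|(u>290))
m=ok&(rx_>-.02)&(rx_<.03)&(z>.207)&(z<.219)
P=np.c_[rx_[m],ry_[m],z[m]];print('top face',m.sum(),np.percentile(P,[1,5,50,95,99],axis=0)); 
l=np.polyfit(P[:,1],P[:,0],1);print('slope',l)
m=ok&(abs(rx_)<.008)&(z>.188)&(z<.206);P=np.c_[rx_[m],ry_[m],z[m]];print('front',m.sum(),np.median(P,0),np.polyfit(P[:,1],P[:,0],1))
m=ok&(rx_<-.01)&(rx_>-.045)&(abs(ry_)<.03)&(z>.195)&(z<.245);P=np.c_[rx_[m],ry_[m],z[m],u[m],v[m]];print('peg',m.sum());print(P[::max(1,len(P)//12)])
# triangulated tip
t0=np.array([p3('scene',310+221/3.077,210+72/3.077,.2297)]);print('scene tip',(t0-o)@np.c_[X,Y],'root',(p3('scene',310+228/3.077,210+105/3.077,.2)-o)@np.c_[X,Y])
q0=np.array(get_state()['joint_positions']);out=-X
eye=[.0525,0,.008];Rt=scoopR(26.6,75);p=tcp_for(Rt.as_matrix(),eye,np.array([.612,.2977,.2])+.1*.7071*(out+[0,0,1]));print(p)
sol=IK(Rt,p,25);print(sol)
q1=sol[0]
for t in np.linspace(0,1,11):
    pp,R=FK(q0+(q1-q0)*t);M=R.as_matrix();pts=[[-.1,0,.02],[.07,0,.008],[.04,.1,-.05],[-.04,-.1,-.05],[.04,-.1,-.05],[.08,0,-.15]]
    w=np.array([pp+M@x for x in pts]);print(round(t,1),pp,w[:,2],((w-o)@X).max())
E
```

```text
top face 1785 [[-0.0102 -0.1463  0.2072]
 [ 0.0027 -0.1395  0.2082]
 [ 0.0102  0.031   0.2134]
 [ 0.0212  0.1348  0.2146]
 [ 0.0227  0.1471  0.2153]]
slope [-0.008  0.011]
front 961 [0.0054 0.0343 0.198 ] [-0.0131  0.0048]
peg 47
[[ -0.0144   0.0005   0.2228 183.     177.    ]
 [ -0.0246   0.0008   0.2328 179.     178.    ]
 [ -0.0196  -0.0005   0.227  182.     178.    ]
 [ -0.0137  -0.0014   0.2201 185.     178.    ]
 [ -0.0254   0.0022   0.2318 178.     179.    ]
 [ -0.0229  -0.0004   0.229  181.     179.    ]
 [ -0.0182  -0.0019   0.2235 184.     179.    ]
 [ -0.0258   0.0038   0.2305 177.     180.    ]
 [ -0.0272  -0.0009   0.2322 180.     180.    ]
 [ -0.0212  -0.0017   0.2251 183.     180.    ]
 [ -0.0146  -0.0023   0.2172 186.     180.    ]
 [ -0.0274   0.002    0.2306 178.     181.    ]
 [ -0.0265  -0.0014   0.2295 181.     181.    ]
 [ -0.0186  -0.0012   0.2201 184.     181.    ]
 [ -0.0284   0.002    0.2298 178.     182.    ]
 [ -0.0265  -0.0009   0.2276 181.     182.    ]]
scene tip [[-0.0221  0.0003]] root [0.0012 0.0019]
[0.5297 0.2565 0.2221]
[array([-0.1649,  0.195 , -
[... 347 characters left out ...]
0.2662 0.2362 0.4238 0.3649 0.2922] -0.12017110042964972
0.4 [0.512  0.2108 0.3161] [0.4104 0.2467 0.2673 0.3799 0.3021 0.2608] -0.10877737991971495
0.5 [0.5204 0.2329 0.3107] [0.401  0.245  0.3154 0.317  0.2429 0.2533] -0.06722318369166155
0.6 [0.5279 0.2485 0.302 ] [0.3596 0.2595 0.3627 0.2507 0.2031 0.2685] -0.04330202159968606
0.7 [0.5336 0.2581 0.2891] [0.2953 0.2826 0.3901 0.1983 0.1918 0.2978] -0.03964374465321331
0.8 [0.5366 0.2621 0.2715] [0.2236 0.3022 0.3844 0.1719 0.2081 0.3277] -0.05318713265950102
0.9 [0.5357 0.2614 0.2491] [0.1613 0.3064 0.3429 0.1739 0.2411 0.3443] -0.06891381278399678
1.0 [0.5297 0.2565 0.2221] [0.1203 0.2876 0.2736 0.1964 0.2736 0.3382] -0.06618066671070512
```

```bash
cat > plan.py <<'E'
from kin import *
np.set_printoptions(precision=4,suppress=True,linewidth=150)
a=np.radians(27);X=np.array([np.cos(a),np.sin(a),0]);Y=np.array([-X[1],X[0],0]);ROOT=np.array([.6156,.2995,.2]);EYE=[.0525,0,.008]
def eyepose(nd,o,u,y=0):
    Rt=scoopR(27,nd);return Rt,tcp_for(Rt.as_matrix(),EYE,ROOT-o*X+y*Y+[0,0,u])
def rows(q0,q1,n):
    ps=[FK(q0+(q1-q0)*t) for t in np.linspace(0,1,n+1)]
    return [[np.r_[(ps[i][0]-ps[k][0])/.05,(ps[i][1]*ps[k][1].inv()).as_rotvec(degrees=True)/8].round(2).tolist()+[1] for i in range(k+1,min(k+10,n)+1)] for k in range(0,n,10)]
E
python3 - <<'E'
from plan import *
q0=np.array(get_state()['joint_positions'])
Rt,p=eyepose(75,.13,.11);sol=IK(Rt,p,20);print(p,sol);q1=sol[0];np.save('q1.npy',q1)
for t in np.linspace(0,1,11):
    pp,R=FK(q0+(q1-q0)*t);M=R.as_matrix();pts=[[-.1,0,.02],[.07,0,.008],[.04,.1,-.05],[-.04,-.1,-.05],[.04,-.1,-.05],[.08,0,-.15]]
    w=np.array([pp+M@x for x in pts]);print(round(t,1),pp,w[:,2].min(),((w-ROOT)@X).max())
n=10
while max(((FK(q0+(q1-q0)*(t+1)/n)[1])*FK(q0+(q1-q0)*t/n)[1].inv()).magnitude() for t in range(n))>np.radians(7.8): n+=1
print(n)
for c in rows(q0,q1,n): print(c)
E
```

```text
[0.4808 0.2308 0.2614] [array([-0.1738, -0.0808, -0.8805, -2.142 , -0.7619, -2.223 ])]
0.0 [0.4772 0.0559 0.3329] 0.2665125557372145 -0.17546281637683436
0.1 [0.4859 0.0953 0.3317] 0.2698850709823858 -0.15227101255944966
0.2 [0.4933 0.1299 0.3315] 0.24726647403976523 -0.14412835859029596
0.3 [0.4995 0.1592 0.3313] 0.25207322909614027 -0.1416552226354786
0.4 [0.5042 0.1832 0.33  ] 0.26146678424089265 -0.12548998267825168
0.5 [0.5073 0.202  0.3268] 0.2605737016322567 -0.09230884489943372
0.6 [0.5082 0.2157 0.3208] 0.22798835636292195 -0.07854676075651917
0.7 [0.5066 0.2249 0.3115] 0.21765224722728502 -0.08485442841530104
0.8 [0.5018 0.2301 0.2986] 0.20213496907879086 -0.10623881937990255
0.9 [0.4934 0.2319 0.2818] 0.1948348868770689 -0.12223633342971575
1.0 [0.4808 0.2308 0.2614] 0.1595904829496877 -0.12547066671070511
44
[[0.04, 0.19, -0.01, 0.34, 0.64, -0.49, 1], [0.08, 0.37, -0.01, 0.68, 1.28, -0.96, 1], [0.12, 0.55, -0.02, 1.04, 1.93, -1.43, 1], [0.16, 0.72, -0.02, 1.4, 2.59, -1.88, 1], [0.2, 0.89, -0.02, 1.78, 3.26, -2.33, 1], [0.23, 1.05, -0.03, 2.16, 3.94, -2.76, 1], [0.26, 1.21
[... 918 characters left out ...]
-2.4, 1], [0.03, 0.55, -0.26, 5.45, 5.86, -2.67, 1], [0.02, 0.59, -0.3, 6.11, 6.49, -2.94, 1]]
[[-0.01, 0.03, -0.05, 0.66, 0.61, -0.3, 1], [-0.03, 0.06, -0.1, 1.34, 1.21, -0.6, 1], [-0.05, 0.09, -0.16, 2.02, 1.8, -0.9, 1], [-0.07, 0.11, -0.22, 2.71, 2.38, -1.2, 1], [-0.1, 0.13, -0.28, 3.41, 2.95, -1.5, 1], [-0.13, 0.14, -0.35, 4.11, 3.51, -1.8, 1], [-0.16, 0.15, -0.43, 4.83, 4.07, -2.1, 1], [-0.2, 0.16, -0.5, 5.56, 4.61, -2.4, 1], [-0.25, 0.16, -0.58, 6.29, 5.14, -2.7, 1], [-0.29, 0.17, -0.67, 7.04, 5.66, -3.0, 1]]
[[-0.05, -0.0, -0.09, 0.73, 0.51, -0.34, 1], [-0.11, -0.01, -0.18, 1.47, 1.02, -0.68, 1], [-0.17, -0.01, -0.28, 2.21, 1.51, -1.04, 1], [-0.23, -0.02, -0.37, 2.96, 1.99, -1.39, 1]]
```

>>> step_arm([
  [0.04,0.19,-0.01,0.34,0.64,-0.49,1],
  [0.08,0.37,-0.01,0.68,1.28,-0.96,1],
  [0.12,0.55,-0.02,1.04,1.93,-1.43,1],
  [0.16,0.72,-0.02,1.4,2.59,-1.88,1],
  [0.2,0.89,-0.02,1.78,3.26,-2.33,1],
  [0.23,1.05,-0.03,2.16,3.94,-2.76,1],
  [0.26,1.21,-0.03,2.55,4.62,-3.18,1],
  [0.3,1.36,-0.03,2.95,5.31,-3.58,1],
  [0.33,1.51,-0.03,3.36,6.01,-3.97,1],
  [0.36,1.65,-0.03,3.77,6.72,-4.35,1],
])

```text
time: 13.25
ee_pos: [0.4939, 0.1427, 0.3345]
tcp_rot: [0.733, -0.35, 0.001, -0.582]
contact_force: [0.1, -0.4, -0.4]
finger_gap: 0.0117
grip_force: 40.0
```

```bash
python3 log.py; python3 -c "
from plan import *
q1=np.load('q1.npy');print(np.array(get_state()['joint_positions'])-(np.array(D[3]['joint_positions'])*34/44+q1*10/44))"
```

```text
13.25 [-0.307  0.042 -0.356 -1.315 -1.322  1.47 ] [0.4939 0.1427 0.3345]
[ 0.0105 -0.0096 -0.0005  0.0008  0.0066 -0.0071]
```

Tracking follows the plan.

>>> step_arm([
  [0.03,0.1,-0.05,0.45,0.68,-0.39,1],
  [0.06,0.23,-0.05,0.91,1.36,-0.77,1],
  [0.08,0.35,-0.05,1.38,2.05,-1.14,1],
  [0.11,0.47,-0.06,1.87,2.73,-1.5,1],
  [0.13,0.6,-0.06,2.36,3.42,-1.85,1],
  [0.15,0.7,-0.07,2.86,4.11,-2.19,1],
  [0.17,0.8,-0.07,3.37,4.8,-2.52,1],
  [0.19,0.9,-0.08,3.9,5.49,-2.84,1],
  [0.21,1.0,-0.1,4.43,6.19,-3.15,1],
  [0.22,1.08,-0.11,4.97,6.88,-3.45,1],
])

```text
time: 14.25
ee_pos: [0.5044, 0.1967, 0.3286]
tcp_rot: [-0.321, 0.708, 0.309, 0.547]
contact_force: [0.2, -0.3, -1.1]
finger_gap: 0.0118
grip_force: 40.0
```

>>> step_arm([
  [0.01,0.08,-0.02,0.56,0.67,-0.32,1],
  [0.02,0.16,-0.04,1.14,1.33,-0.63,1],
  [0.03,0.23,-0.06,1.72,1.99,-0.94,1],
  [0.04,0.29,-0.08,2.32,2.65,-1.25,1],
  [0.04,0.36,-0.11,2.93,3.3,-1.54,1],
  [0.04,0.41,-0.14,3.54,3.95,-1.84,1],
  [0.04,0.46,-0.18,4.17,4.59,-2.12,1],
  [0.04,0.51,-0.21,4.81,5.23,-2.4,1],
  [0.03,0.55,-0.26,5.45,5.86,-2.67,1],
  [0.02,0.59,-0.3,6.11,6.49,-2.94,1],
])

```text
time: 15.25
ee_pos: [0.5049, 0.2261, 0.3133]
tcp_rot: [0.229, 0.732, 0.556, 0.322]
contact_force: [-0.7, -0.5, -0.7]
finger_gap: 0.0117
grip_force: 40.0
```

>>> step_arm([
  [-0.01,0.03,-0.05,0.66,0.61,-0.3,1],
  [-0.03,0.06,-0.1,1.34,1.21,-0.6,1],
  [-0.05,0.09,-0.16,2.02,1.8,-0.9,1],
  [-0.07,0.11,-0.22,2.71,2.38,-1.2,1],
  [-0.1,0.13,-0.28,3.41,2.95,-1.5,1],
  [-0.13,0.14,-0.35,4.11,3.51,-1.8,1],
  [-0.16,0.15,-0.43,4.83,4.07,-2.1,1],
  [-0.2,0.16,-0.5,5.56,4.61,-2.4,1],
  [-0.25,0.16,-0.58,6.29,5.14,-2.7,1],
  [-0.29,0.17,-0.67,7.04,5.66,-3.0,1],
])

```text
time: 16.25
ee_pos: [0.49, 0.2346, 0.2798]
tcp_rot: [0.674, 0.396, 0.623, -0.01]
contact_force: [0.1, -0.5, -1.4]
finger_gap: 0.0117
grip_force: 40.0
```

```bash
python3 log.py; python3 -c "
from plan import *
q1=np.load('q1.npy');print(np.array(get_state()['joint_positions'])-(np.array(D[3]['joint_positions'])*4/44+q1*40/44)); print(delta(*eyepose(75,.13,.11)))"
```

```text
16.25 [-0.177 -0.074 -0.817 -2.042 -0.812 -1.794] [0.49   0.2346 0.2798]
[ 0.0136 -0.0089  0.0015  0.0025  0.0169 -0.0061]
[-0.19 -0.08 -0.37  3.    1.97 -1.43]
```

>>> step_arm([
  [-0.05,-0.02,-0.09,0.73,0.51,-0.34,1],
  [-0.1,-0.04,-0.18,1.47,1.0,-0.69,1],
  [-0.14,-0.06,-0.28,2.2,1.49,-1.05,1],
  [-0.19,-0.08,-0.37,3.0,1.97,-1.43,1],
  [-0.19,-0.08,-0.37,3.0,1.97,-1.43,1],
  [-0.19,-0.08,-0.37,3.0,1.97,-1.43,1],
])

```text
time: 16.85
ee_pos: [0.4819, 0.2303, 0.2622]
tcp_rot: [0.77, 0.188, 0.593, -0.139]
contact_force: [1.1, 0.2, -1.3]
finger_gap: 0.0114
grip_force: 40.0
```

Run:
```python
from plan import *
s,c=wgrab('w');print(s['time'],s['joint_positions'],s['ee_pos'],s['finger_gap'])
print(delta(*eyepose(75,.13,.11)))
W=wcloud();Q=(W-ROOT);rx_=Q@X;ry_=Q@Y;z=W[...,2];ok=c['range_z']>0;v,u=np.mgrid[:384,:512]
m=ok&(rx_<-.008)&(rx_>-.045)&(abs(ry_)<.03)&(z>.195)&(z<.25);P=np.c_[rx_[m],ry_[m],z[m],u[m],v[m]];print('peg',m.sum());print(P[::max(1,len(P)//14)])
m=ok&(abs(ry_)<.13)&(z>.208)&(z<.218)&(rx_>-.02)&(rx_<.04);print('top',m.sum(),np.percentile(np.c_[rx_[m],ry_[m],z[m]],[2,50,98],axis=0),np.polyfit(ry_[m],rx_[m],1))
# eye in tool frame, ring pixels
Tt=np.eye(4);Tt[:3,:3]=Rn.from_quat(s['tcp_rot']).as_matrix();Tt[:3,3]=s['ee_pos']
L=(W-Tt[:3,3])@Tt[:3,:3]
m=ok&(L[...,0]>.044)&(L[...,0]<.08)&(abs(L[...,1])<.02)&(abs(L[...,2]-.006)<.012)
print('eye',m.sum(),np.percentile(L[m],[1,50,99],axis=0))
mm=m&(L[...,0]>.05);print(u[mm].min(),u[mm].max(),v[mm].min(),v[mm].max())
cv2.imwrite('pics/w5.png',c['frame'][:,:,::-1])
```

```text
16.85 [-0.174  -0.0812 -0.8789 -2.1428 -0.7609 -2.2142] [0.4819 0.2303 0.2622] 0.01144380740903887
[-0.03  0.01 -0.02  0.05  0.04 -0.  ]
peg 0
[]
top 2578 [[-0.0023 -0.1241  0.2083]
 [ 0.0046 -0.0127  0.2135]
 [ 0.018   0.1246  0.2146]] [0.0002 0.0063]
eye 1389 [[ 0.0442 -0.0139  0.0009]
 [ 0.0559 -0.0017  0.0046]
 [ 0.0682  0.0108  0.007 ]]
229 283 119 158
```

```bash
sed -i 's/EYE=.*/EYE=[.053,0,.007]/' plan.py
python3 - <<'E'
from plan import *
for o in((.13,.11),(.06,.06),(.04,.04),(.028,.028),(.0145,.0145),(.0145,.006)): print(o,delta(*eyepose(75,*o)))
E
```

```text
(0.13, 0.11) [-0.02  0.02 -0.04  0.05  0.04 -0.  ]
(0.06, 0.06) [ 1.23  0.66 -1.04  0.05  0.04 -0.  ]
(0.04, 0.04) [ 1.59  0.84 -1.44  0.05  0.04 -0.  ]
(0.028, 0.028) [ 1.8   0.95 -1.68  0.05  0.04 -0.  ]
(0.0145, 0.0145) [ 2.04  1.07 -1.95  0.05  0.04 -0.  ]
(0.0145, 0.006) [ 2.04  1.07 -2.12  0.05  0.04 -0.  ]
```

>>> step_arm([
  [0.2,0.1,-0.15,0,0,0,1],
  [0.5,0.26,-0.4,0.02,0.02,0,1],
  [0.8,0.42,-0.7,0.05,0.04,0,1],
  [1.1,0.58,-0.95,0.05,0.04,0,1],
  [1.23,0.66,-1.04,0.05,0.04,0,1],
  [1.23,0.66,-1.04,0.05,0.04,0,1],
  [1.23,0.66,-1.04,0.05,0.04,0,1],
  [1.23,0.66,-1.04,0.05,0.04,0,1],
])

```text
time: 17.7
ee_pos: [0.5444, 0.2625, 0.2114]
tcp_rot: [0.771, 0.184, 0.592, -0.143]
contact_force: [-0.3, -0.3, -1.0]
finger_gap: 0.0115
grip_force: 40.0
```

Run:
```python
from plan import *
s,c=wgrab('w');print(s['time'],s['joint_positions'],s['contact_force'])
for o in((.06,.06),(.04,.04),(.028,.028),(.0145,.0145),(.0145,.006)): print(o,delta(*eyepose(75,*o)))
# peg seen through / beside the eye?
W=wcloud();Q=(W-ROOT);rx_=Q@X;ry_=Q@Y;z=W[...,2];ok=c['range_z']>0;v,u=np.mgrid[:384,:512]
d=(-rx_-(z-.2))/2**.5; m=ok&(rx_<-.006)&(rx_>-.04)&(abs(ry_)<.012)&(abs(d)<.008)&(z<.236);P=np.c_[rx_[m],ry_[m],z[m],d[m],u[m],v[m]];print('peg',m.sum());print(P[::max(1,len(P)//10)])
```

```text
17.7 [-0.1537  0.2604 -0.9061 -2.4031 -0.994  -1.8509] [-0.2826 -0.3441 -0.9653]
(0.06, 0.06) [-0.01  0.01 -0.02 -0.02  0.    0.02]
(0.04, 0.04) [ 0.34  0.19 -0.42 -0.02  0.    0.02]
(0.028, 0.028) [ 0.56  0.3  -0.66 -0.02  0.    0.02]
(0.0145, 0.0145) [ 0.8   0.42 -0.93 -0.02  0.    0.02]
(0.0145, 0.006) [ 0.8   0.42 -1.1  -0.02  0.    0.02]
peg 0
[]
```

>>> step_arm([
  [0.1,0.06,-0.12,0,0,0,1],
  [0.22,0.12,-0.28,0,0,0.02,1],
  [0.34,0.19,-0.42,-0.02,0,0.02,1],
  [0.45,0.25,-0.54,-0.02,0,0.02,1],
  [0.56,0.3,-0.66,-0.02,0,0.02,1],
  [0.56,0.3,-0.66,-0.02,0,0.02,1],
])

```text
time: 18.35
ee_pos: [0.5735, 0.2775, 0.1768]
tcp_rot: [0.772, 0.185, 0.591, -0.143]
contact_force: [-0.2, -0.4, -0.7]
finger_gap: 0.0113
grip_force: 40.0
```

Run:
```python
from plan import *
s,c=wgrab('w');print(s['time'],s['contact_force'],s['moment'])
for o in((.028,.028),(.0145,.0145),(.0145,.006)): print(o,delta(*eyepose(75,*o)))
T=np.load('Tw.npy')
# expected pixels of peg axis and eye centre
K=c['camera_matrix']
def px(p):
    q=T[:3,:3].T@(p-T[:3,3]);r=np.hypot(q[0],q[1]);th=np.arctan2(r,q[2]);return K[:2,2]+K[0,0]*th*q[:2]/r
for t in(0,.02,.042): print(t,px(ROOT+t*.7071*(np.array([0,0,1])-X)))
R=Rn.from_quat(s['tcp_rot']).as_matrix();print('eye',px(s['ee_pos']+R@EYE))
save('wrist','w6',(206,90,306,165),8)
```

```text
18.35 [-0.1598 -0.3936 -0.7079] [-1.6449  3.154   0.0257]
(0.028, 0.028) [-0.01 -0.    0.03 -0.01 -0.02 -0.  ]
(0.0145, 0.0145) [ 0.23  0.12 -0.24 -0.01 -0.02 -0.  ]
(0.0145, 0.006) [ 0.23  0.12 -0.41 -0.01 -0.02 -0.  ]
0 [258.1792 172.016 ]
0.02 [258.2659 161.3581]
0.042 [258.386 146.361]
eye [259.508 150.789]
```

Run:
```python
from plan import *
W=wcloud();Q=W-ROOT;rx_=-(Q@X)*1000;z=Q[...,2]*1000
print('cols 246..270; out mm (rows 126..166 step 3)');f=np.load('wrist.npz')['frame']
for v in range(126,167,3): print(v,rx_[v,246:271:2].round(0).astype(int),z[v,246:271:2].round(0).astype(int),f[v,246:271:2].mean(-1).astype(int))
```

```text
cols 246..270; out mm (rows 126..166 step 3)
126 [26 26 26 26 26 27 28 26 26 26 27 27 26] [39 39 39 39 39 39 39 39 39 39 39 39 39] [162 152 140 131 123 119 123 130 137 148 159 159 144]
129 [26 27 26 25 26 25 26 26 25 27 26 26 27] [37 38 37 37 37 37 37 37 37 37 37 37 38] [115 110 104  97  88  80  87  96 103 109 114 127 141]
132 [   27 -1173 -1167 -1160 -1157 -1149 -1149 -1136 -1135 -1129    28    27    27] [  36 -408 -406 -404 -403 -400 -400 -395 -395 -393   36   36   36] [ 88 112 133 133 132 133 135 134 132 120  88 106 120]
135 [-1175 -1168 -1162 -1157 -1156 -1149 -1146 -1140 -1140 -1130 -1124    26    27] [-424 -422 -420 -418 -417 -415 -414 -411 -411 -408 -405   34   35] [135 133 132 133 132 132 134 133 133 133 133 105  97]
138 [-1171 -1164 -1161 -1160 -1161 -1144 -1140 -1143 -1134 -1131 -1132 -1122 -1116] [-439 -436 -435 -434 -435 -428 -426 -428 -424 -423 -423 -419 -417] [135 133 133 133 133 132 132 132 131 132 133 133 133]
141 [-17 -18 -18 -17 -16 -17 -17 -17 -17 -17 -16 -16 -17] [14 13 13 13 14 14 14 13 13 14 14 14 14] [156 156 157 157 160 160 157 156 156 156 156 156 156]
144 [-1
[... 412 characters left out ...]
 152 152 153]
153 [ 0  0 28 31 31 31 31 27  1  0  0  0  1] [13 13 26 27 27 27 27 25 13 13 13 13 13] [79 80 85 72 72 71 71 68 78 81 80 80 81]
156 [ 2  1 25 26 28 28 27 25  1  1  0  1 29] [12 11 22 23 24 24 24 23 11 11 11 11 24] [ 60  60  77  71  71  71  70  67  61  60  60  59 142]
159 [ 1  1 21 24 25 25 24 21  1  1  1 30 30] [10  9 19 20 21 21 20 19  9  9  9 23 23] [ 75  60  75  71  71  71  71  67  62  61  64 167 166]
162 [30 29 29 21 21 22 21 18 28 30 30 30 32] [22 21 21 17 17 18 17 16 20 21 21 21 23] [142 146 138  98  71  71  70  96 146 156 168 165 160]
165 [32 31 31 31 30 30 30 30 31 31 30 31 32] [21 20 20 20 20 20 20 20 20 20 20 20 21] [154 163 164 164 165 165 167 167 167 166 166 152 127]
```

The depth readout shows the peg tip inside the eye opening, roughly centred. I'll continue down the peg.

>>> step_arm([
  [0.06,0.03,-0.06,0,0,0,1],
  [0.12,0.06,-0.12,0,0,0,1],
  [0.18,0.09,-0.18,0,0,0,1],
  [0.23,0.12,-0.23,0,0,0,1],
  [0.23,0.12,-0.23,0,0,0,1],
])

```text
time: 18.9
ee_pos: [0.5848, 0.2835, 0.1653]
tcp_rot: [0.772, 0.185, 0.591, -0.143]
contact_force: [-0.5, 0.0, -1.7]
finger_gap: 0.0113
grip_force: 40.0
```

Run:
```python
from plan import *
s,c=wgrab('w');print(s['time'],s['contact_force'],s['moment'])
for o in((.0145,.0145),(.0145,.006),(.0145,.009)): print(o,delta(*eyepose(75,*o)))
W=wcloud();Q=W-ROOT;rx_=-(Q@X)*1000;z=Q[...,2]*1000
for v in range(120,170,4): print(v,rx_[v,246:271:2].round(0).astype(int),z[v,246:271:2].round(0).astype(int))
```

```text
18.9 [-0.4544  0.0431 -1.7362] [-1.6415  3.1014  0.0234]
(0.0145, 0.0145) [-0.    0.   -0.01 -0.01 -0.02 -0.  ]
(0.0145, 0.006) [-0.    0.   -0.18 -0.01 -0.02 -0.  ]
(0.0145, 0.009) [-0.    0.   -0.12 -0.01 -0.02 -0.  ]
120 [-1174 -1171 -1164    11    12    13    12    12 -1138 -1136 -1128 -1123 -1118] [-356 -355 -353   29   30   30   30   30 -344 -344 -341 -340 -338]
124 [12 14 14 13 13 14 13 13 13 13 13 13 13] [28 28 28 28 28 28 28 28 28 28 28 28 28]
128 [13 13 13 30 30 30 30 13 14 13 15 13 14] [26 26 26 32 32 32 32 26 26 26 27 26 26]
132 [ 13 -16  30  31  31  30  31 148 -14 -16  14  14  15] [24 13 30 31 31 30 31 74 14 13 25 24 25]
136 [ -9  -8  32  32  32  32  31  32  29 -10  -8  -9  13] [14 14 30 29 29 29 29 29 28 13 14 13 22]
140 [ -3  -4  30  32  32  32  32  30  27 148  -3  -2  -4] [14 13 27 28 28 27 27 27 26 74 14 14 13]
144 [148   1  26  28  29  29  28  27   2   0   0   1   1] [74 13 23 24 24 24 24 24 13 12 12 13 13]
148 [ 1  1 21 24 25 25 25 22  0  1  0  0  2] [10 10 19 21 21 21 21 20 10 10 10 10 11]
152 [ 1  1 18 20 21 22 22 19  1  2  1  2  2] [ 8  8 16 17 17 18 18 16  8  8  8  8  8]
156 [ 1  1 12 18 18 18 17 15  1  1  0  2 16] [ 6  6 11 13 14 14 13 12  6  6  5  6 13]
160 [14  1  7 12 14 13 13 11  2  1 17 16 19] [10  3  6  9  9  9  9  8  4  3 11 11 12]
164 [17 18 18 18 18 18 17 18 17 19 17 17 18] [ 9  9  9  9  9  9  9  9  9 10  9  9  9]
168 [20 20 20 20 20 20 20 21 20 20 19 18 20] [8 8 8 8 8 8 8 8 8 8 8 7 8]
```

>>> step_arm([
  [0,0,-0.03,0,0,0,1],
  [0,0,-0.06,0,0,0,1],
  [0,0,-0.09,0,0,0,1],
  [0,0,-0.1,0,0,0,1],
  [0,0,-0.1,0,0,0,1],
])

```text
time: 19.45
ee_pos: [0.5845, 0.2833, 0.1606]
tcp_rot: [0.772, 0.185, 0.591, -0.143]
contact_force: [-0.3, -0.4, -0.5]
finger_gap: 0.0114
grip_force: 40.0
```

>>> step_arm([
  [0,0,0,0,0,0,0.7],
  [0,0,0,0,0,0,0.6],
  [0,0,0,0,0,0,0.5],
  [0,0,0,0,0,0,0.4],
  [0,0,0,0,0,0,0.3],
  [0,0,0,0,0,0,0.3],
  [0,0,0,0,0,0,0.3],
  [0,0,0,0,0,0,0.3],
])

```text
time: 20.25
ee_pos: [0.5845, 0.2834, 0.1609]
tcp_rot: [0.772, 0.185, 0.591, -0.143]
contact_force: [-0.5, -0.4, -0.6]
finger_gap: 0.0309
grip_force: 0.0
```

Run:
```python
from plan import *
s=get_state();print(s['time'],s['contact_force'],s['finger_gap'])
print('retreat 120mm along -tool z', (-Rn.from_quat(s['tcp_rot']).as_matrix()[:,2]*.12/.05).round(2))
wgrab('w');W=wcloud();Q=W-ROOT;rx_=-(Q@X)*1000;z=Q[...,2]*1000
for v in range(120,190,5): print(v,rx_[v,240:277:3].round(0).astype(int),z[v,240:277:3].round(0).astype(int))
```

```text
20.25 [-0.4784 -0.4066 -0.6119] 0.03093759288092844
retreat 120mm along -tool z [-2.06 -1.05  0.62]
120 [-1198 -1181 -1178    30    30    29    31    30 -1135 -1132 -1118 -1114 -1111] [-367 -362 -361   31   31   31   31   31 -347 -346 -342 -340 -339]
125 [-14 -13 -14  32  31  32  33  32 -14 -14 -14 -15 -15] [14 14 14 30 29 30 30 29 14 14 14 14 14]
130 [-7 -6 -6 28 31 32 33 28 -7 -5 -5 -5 -6] [13 14 14 26 27 28 28 26 13 14 14 14 14]
135 [-2 -1 -1 25 27 28 28 26 -1  0 -1 -1 -1] [12 13 13 22 23 24 24 23 13 13 13 13 13]
140 [ 1  0  2 19 24 24 24 21  3  2  2  1  2] [11 10 11 18 20 20 20 19 11 11 11 10 11]
145 [ 5  5  5  6 19 19 19 15  5  6  5  2  1] [ 9  9  9 10 15 15 15 13  9 10  9  8  8]
150 [ 6  6  2  1 14 16 14  9  1  6  6  6  5] [ 7  7  5  5 10 11 11  8  5  7  7  7  6]
155 [ 5  1  1  1  9 10 10  6  2  0  5  7  7] [4 2 2 2 5 6 6 4 2 2 4 5 4]
160 [1 0 1 0 1 4 4 1 1 1 1 6 7] [-1 -2 -1 -2 -1  0  0 -1 -1 -1 -1  1  1]
165 [6 1 1 1 1 1 1 0 1 0 5 7 7] [-2 -4 -4 -4 -4 -5 -4 -5 -4 -5 -2 -1 -1]
170 [7 1 0 1 1 2 1 1 1 5 7 8 5] [-4 -7 -8 -7 -7 -7 -7 -7 -8 -6 -5 -4 -5]
175 [7 7 6 5 0 2 1 6 7 7 7 8 1] [ -7  -7  -8  -9 -11 -10 -11  -8  -8  -7  -7  -7 -11]
180 [-326    8    9    7    7    9    8    8    9    9 -326 -326 -326] [-199  -10   -9  -10  -10  -10  -10  -10  -10  -10 -199 -200 -199]
185 [-307 -308   11   11   12   12   11   13   11 -308 -308 -309 -308] [-199 -199  -11  -11  -11  -11  -11  -10  -11 -199 -200 -200 -200]
```

The eye now sits at the peg's root. I'll back straight off.

>>> step_arm([
  [-0.15,-0.08,0.05,0,0,0,0.3],
  [-0.35,-0.18,0.1,0,0,0,0.3],
  [-0.6,-0.3,0.18,0,0,0,0.3],
  [-0.9,-0.46,0.27,0,0,0,0.3],
  [-1.2,-0.6,0.36,0,0,0,0.3],
  [-1.6,-0.8,0.48,0,0,0,0.3],
  [-2.06,-1.05,0.62,0,0,0,0.3],
  [-2.5,-1.3,0.75,0,0,0,0.3],
  [-2.9,-1.5,0.87,0,0,0,0.3],
  [-2.9,-1.5,0.87,0,0,0,0.3],
])

```text
time: 21.3
ee_pos: [0.4433, 0.2037, 0.2164]
tcp_rot: [0.773, 0.189, 0.588, -0.142]
contact_force: [0.3, -0.6, 0.7]
finger_gap: 0.0308
grip_force: 0.0
```

Run:
```python
from h import *
s,c=wgrab('w');print(s['time'],s['ee_pos'],s['contact_force'])
t=grab('top')
a=cv2.resize(c['frame'][60:250,130:380,::-1],(500,380),interpolation=cv2.INTER_CUBIC)
b=cv2.resize(t['frame'][130:210,270:350,::-1],(290,290),interpolation=cv2.INTER_CUBIC)
im=np.zeros((380,790,3),np.uint8);im[:,:500]=a;im[:290,500:]=b;cv2.imwrite('pics/fin.png',im)
```

```text
21.3 [0.44328177 0.20371943 0.21638046] [ 0.31644137 -0.55368977  0.70805369]
```

View pics/fin.png

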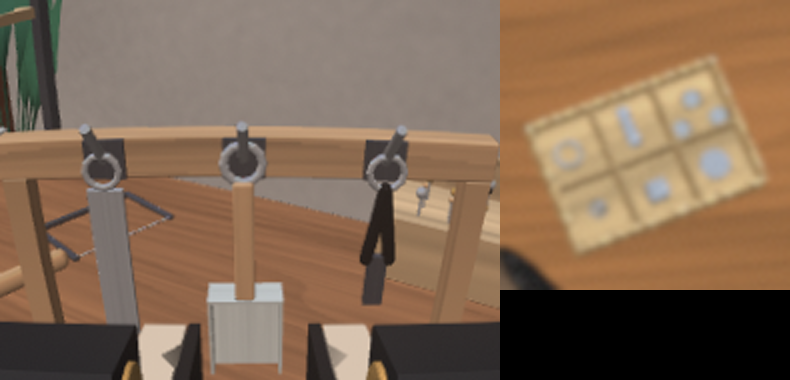

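The empty scoop hangs head down by its eye on the middle peg, at (242,160). All three beads are in the same cell, around (695,115), and the other parts are in place.

```bash
python3 -c "from bench import *; print(finish_job())"
```

```text
the job is handed in; nothing more can be done
None
```

The job is handed in: both beads are in the cell with the sample bead, and the empty scoop hangs head down by its eye on the free middle peg, released after about 21 s of the 69 s allowed.

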